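# Change the bakery counter over: press one touch-latch case shut, pop the other ajar

### The job

Change the counter over from rolls to croissants, using gentle fingertip presses only. Press the front of the pale roll case's lid, which stands ajar, down past shut until its touch catch keeps it shut when you let go, and press the front of the dark croissant case's shut lid so that its catch lets go and the spring lifts the lid ajar. Do not grip or lift the lids, leave the white muffin case shut, and leave the bell, pen block and jar where they stand.

Things in the scene. Friction and masses are not known exactly. Their poses are not given: they have to be found in the camera images.
- roll_case: Pale oak counter display case with round rolls inside, 200 mm wide (its y), 220 deep (x), 150 high, fixed on a black riser, 12 to 45 mm above the counter. Origin: centre of the case's underside; x points from its front (robot side) to its back, z up. The lid drops between the side boards; shut, its top is level with theirs, 150 mm above the origin, with a 12 mm gap over the front board.
- roll_lid (a joint): Angle of the roll case's lid (rad): about 0 shut and caught, grows as the front rises, -0.044 pressed to its rubber stop. A spring lifts it to rest ajar at about 0.27 (front edge 57 mm up), its start. Push-push catch under the middle of the front rail: pressed 6 mm or more below shut level (stop at 8.6 mm) and let go, an ajar lid stays shut and a shut one springs ajar. It takes 3 to 6 N.
- roll_lid_press (a point): Press point on top of the roll case's lid: middle of the front rail (32 mm wide), 16 mm behind the front edge, over the catch, marked by a brass disc 14 mm wide. It moves with the lid; its axes are the lid's (x to the hinge, z out of its top). With the lid shut it lies 94 mm to the front (-x) of the case's origin and 150 mm above it.
- roll_lid_hinge (a point): Middle of the back edge of the roll case's lid, on its top face, 7 mm above the hinge axis (102 mm behind the case's origin, 143 mm above it). The lid, an oak frame round a clear panel, is 212 mm from hinge axis to front edge, 172 mm wide, 14 mm thick, about 0.26 kg.
- croissant_case: Dark walnut counter display case with croissants inside; built exactly like the roll case, origin and axes as there, on a riser of its own height. The three cases stand side by side, in any order.
- croissant_lid (a joint): Angle of the croissant case's lid (rad): spring, catch, sizes and values as for the roll case's lid. It is shut and caught (0) at the start; pressed past its catch and let go, it springs up and rests ajar at about 0.27.
- croissant_lid_press (a point): Press point on top of the croissant case's lid, placed as on the roll case: middle of the front rail, 16 mm behind the front edge, brass disc; shut, 94 mm in front of the case's origin and 150 mm above it.
- croissant_lid_hinge (a point): Middle of the croissant case lid's back edge, on its top face, 7 mm above the hinge axis.
- muffin_case: White painted counter display case with dark muffins inside; built exactly like the roll case, origin and axes as there, on a riser of its own height. Its lid is shut and is to stay shut.
- muffin_lid (a joint): Angle of the muffin case's lid (rad), spring, catch and values as for the roll case's lid. Shut and caught (about 0) at the start.
- bell: Brass counter bell, 82 mm across, 61 mm high, loose on the counter nearer the robot than the cases. Origin: centre of its underside.
- pen_block: Dark metal pen block, 60 x 110 x 48 mm (x, y, z) with two round holes in the top, loose on the counter nearer the robot than the cases. Origin: centre of its underside.
- jam_jar: Jam jar with a red lid, 64 mm across, 85 mm high, loose on the counter nearer the robot than the cases. Origin: centre of its underside.

How it is judged:
At the end, for the whole second after the job is handed in: The roll case's lid is shut and held by its catch (within 0.015 rad of 0), the croissant case's lid rests ajar on its spring (0.18 to 0.40 rad), both still, the muffin case's lid is shut (within 0.015 rad of 0), and the bell, pen block and jar are each within 20 mm of where they stood (value of joint roll_lid between -0.015 and 0.015 rad and value of joint muffin_lid between -0.015 and 0.015 rad and value of joint croissant_lid between 0.18 and 0.4 rad and velocity of joint roll_lid between -0.1 and 0.1 rad/s and velocity of joint croissant_lid between -0.1 and 0.1 rad/s and distance of each of bell, pen_block, jam_jar from where it was at the start of the episode below 0.02 m); the robot touches nothing.
It fails at once if the bell, the pen block or the jam jar is knocked over, shifted more than 20 mm or picked up (distance of any of bell, pen_block, jam_jar from where it was at the start of the episode above 0.02 m or angle between any of bell, pen_block, jam_jar's own z axis and vertical above 0.3 rad).
It fails at once if the muffin case is opened (value of joint muffin_lid above 0.08 rad).
It fails at once if a lid is lifted well past where its spring holds it (over 0.6 rad) (value of joint any of roll_lid, croissant_lid, muffin_lid above 0.6 rad).
It fails at once if a case or its lid is gripped or forced (more than 80 N from the fingers) (contact force between the fingers and roll_case above 80 N or contact force between the fingers and croissant_case above 80 N or contact force between the fingers and muffin_case above 80 N).
It also fails if it takes over 45 s, if anything falls off the work surface, if the arm or the gripper's body presses on something with over 40 N, if the wrist force passes 120 N, or if a joint passes its speed limit or range.

### The arm

A 7-joint arm with a two-finger parallel gripper is mounted at the origin on the work surface. World frame = base frame: x ahead of the robot, y to its left, z up, the work surface at z = 0. Lengths are in m, angles in rad, forces in N, time in s.
With the tool pointing down it reaches from about 0.425 to 1.025 m from the base axis. Payload 9.4 kg.
Tool frame: the origin (TCP) lies at the very end of the fingers, on their centre line; the grasp point (between the pads) lies 19 mm behind it; z points along the fingers, y is the direction in which the jaws open and shut (so a half turn about z gives the same grasp; the last joint's range is limited). The gripper opens to 85 mm and grips with 20 to 120 N. Pads are 22 mm wide; open, the fingers measure 114 mm over their backs; the gripper's body (76 mm by 85 mm) begins 54 mm behind the grasp point. The pads swing forward as they close: fully open they stand 13 mm farther back than shut.
Start: joints at [1.252, 0.599, -0.003, 1.599, 0.002, 0.943, -0.08], TCP at [0.174, -0.704, 0.195] pointing down, gripper open.
Joint ranges: [-2.57, 2.57], [-0.35, 1.97], [-1.29, 1.29], [0.11, 2.56], [-1.05, 4.19], [0.11, 1.86], [-2.63, 2.63]. Speed limits (rad/s): [2.22, 2.22, 3.01, 3.01, 3.14, 3.14, 3.14].

### API

Orientations are given as a 3x3 rotation matrix whose columns are the frame's x, y, z axes.
In Python, from workcell import get_obs, imaging, order gives the robot as it stands.
- The arm moves only by the tool step_arm, never from a script. Its argument "plan" is a list of rows, each a list of 5 numbers: the shift along the tool's x, y, z in m, then the turn about the tool's z in degrees, then the gripper command: -1 is shut, 1 is fully open, values between are in proportion. A call has 1 to 12 rows; each row shifts and turns the pose as measured when the row begins, along the tool's axes as they then stand; what a row does not reach is not made up. A row lasts 1/8 s, in which the tool goes at most 62.5 mm and 10.7 degrees, less where a joint would pass 70% of its speed; a pose out of reach is approached as far as the arm can. A call with a gripper value outside its range is refused whole. The fingers move at their own pace and stop on an object; "squeeze" is the grip in N (left out, the last holds). Time passes only in rows, so rows that do not move let the fingers close. It gives the time, the measured TCP pose, the force and the opening at its end, in the units of the state.
- get_obs(): the state, without advancing time (a new reading comes with each control period).
- imaging.camera(name): name is "scene" or "side" or "wrist"; returns the picture (420x560x3 uint8, blue, green, red); there is no depth.
- imaging.calibration(name): a dict with "K" (3x3 intrinsics, pixels), "pose" (4x4, takes a point from camera to world coordinates); the wrist camera has in their place "T_tool_cam" (4x4, takes a point from camera to tool coordinates, whose origin is the TCP and whose axes are the flange's). Camera axes: x right, y down, z forward; pixel columns grow to the right and rows downward; lengths in m; the calibration is good to about 2 mm. The wrist camera is an equidistant fisheye: a pixel r from the principal point sees the ray r / f radians off the axis. A picture is of the moment at which its call begins: read the wrist's pose just before it. calibration takes no time and is no camera call.
- order.hand_in(): hands the job in, once; it reports no verdict.
The state is a dict: "time_s": time; "qpos": joint angles; "joint_velocities": joint speeds; "joint_efforts": joint torques, N m; "tool_pos": TCP position; "tool_rot": TCP orientation; "ft_force": force on the tool from outside, world axes, zero at the start; "wrist_torque": the same for the moment, N m; "opening": finger opening in m.
Only numpy, scipy, OpenCV 4.12 (cv2) and the standard library are available. Lean on these libraries where they do the work, as an engineer would, in place of code of your own. Each camera call takes 0.05 s, during which the arm holds its last target.

## Working session

There is one attempt and no reset: what is moved stays moved. The work goes in short steps, Python scripts to look and compute and a tool call to move; the robot and the scene stay as the last step left them, time stands still between calls to the robot, and variables do not carry over. Pictures are saved under pics/ and viewed, and the job is handed in when it is done.

Besides the shell and the picture viewer there is one more tool, called after ">>>" as name(argument=value, ...), one argument or row to a line, values as JSON. step_arm: Moves the arm, as the interface text tells. Its arguments: {"type":"object","properties":{"plan":{"type":"array"},"squeeze":{"type":"number"}},"required":["plan"]}

```bash
mkdir -p pics; ls; python3 - <<'E'
from workcell import get_obs, imaging
import cv2, numpy as np
np.set_printoptions(precision=4,suppress=True)
o=get_obs();print(o)
for n in ["scene","side","wrist"]:
    cv2.imwrite(f"pics/{n}0.png",imaging.camera(n)); print(n,imaging.calibration(n))
E
```

```text
pics
{'time_s': 0.0, 'qpos': array([ 1.2523,  0.6001, -0.0025,  1.6001,  0.0018,  0.9429, -0.0798]), 'joint_velocities': array([ 0.001 , -0.0011,  0.0011,  0.0008,  0.0009, -0.0011, -0.0005]), 'joint_efforts': array([ -0.0007, -77.6442,   1.5644, -25.8005,   0.0123,   0.0089,
        -0.    ]), 'tool_pos': array([ 0.1734, -0.7034,  0.194 ]), 'tool_rot': array([[ 0.9709,  0.2395, -0.0005],
       [ 0.2395, -0.9709,  0.0015],
       [-0.0002, -0.0016, -1.    ]]), 'ft_force': array([ 0.0454, -1.1111,  0.6012]), 'wrist_torque': array([ 0.0041, -0.0149, -0.0595]), 'opening': 0.08520571535834583}
scene {'K': array([[510.8988,   0.    , 269.5281],
       [  0.    , 510.8988, 203.4639],
       [  0.    ,   0.    ,   1.    ]]), 'pose': array([[ 0.4611,  0.7524, -0.4704,  1.0718],
       [ 0.8873, -0.3944,  0.239 , -0.254 ],
       [-0.0057, -0.5276, -0.8494,  1.0232],
       [ 0.    ,  0.    ,  0.    ,  1.    ]])}
side {'K': array([[417.8603,   0.    , 272.1924],
       [  0.    , 417.8603, 210.1298],
       [  0.    ,   0.    ,   1.    ]]), 'pose': array([[ 0.7848,  0.4159, -0.4594,  1.0758],
       [ 0.6197, -0.5352,  0.5741, -0.5963],
       [-0.0072, -0.7353, -0.6777,  0.8687],
       [ 0.    ,  0.    ,  0.    ,  1.    ]])}
wrist {'K': array([[325.1923,   0.    , 276.197 ],
       [  0.    , 325.1923, 207.056 ],
       [  0.    ,   0.    ,   1.    ]]), 'T_tool_cam': array([[ 0.0012, -0.9614, -0.2751,  0.0705],
       [ 1.    ,  0.0012,  0.0002, -0.0006],
       [ 0.0002, -0.2751,  0.9614, -0.1787],
       [ 0.    ,  0.    ,  0.    ,  1.    ]])}
```

View pics/scene0.png

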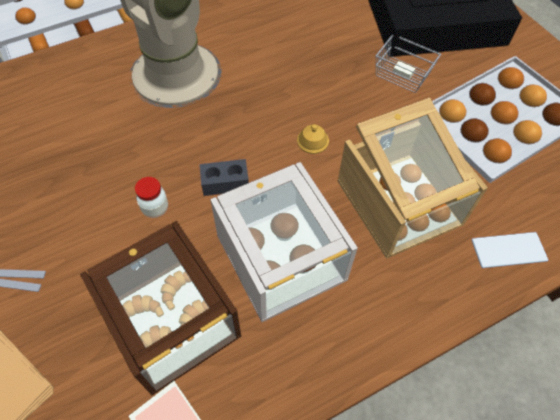

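View pics/side0.png

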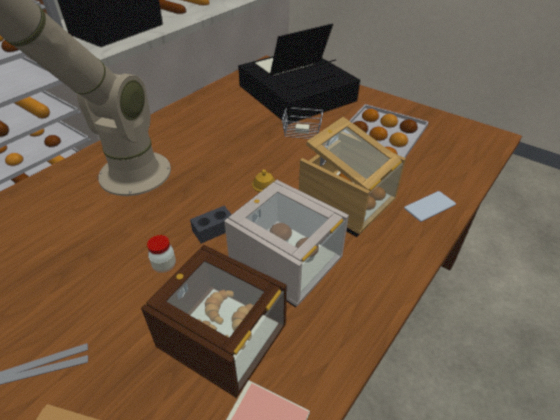

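View pics/wrist0.png

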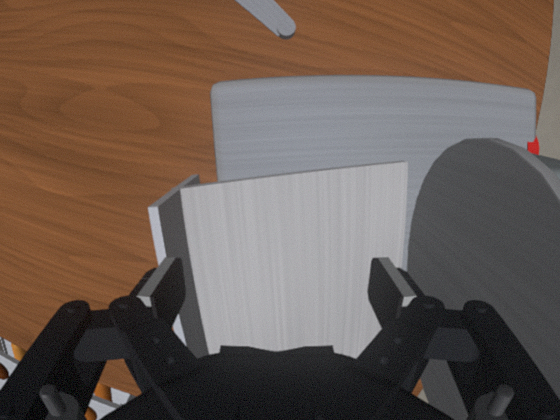

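The brass discs show in both fixed views. In the scene view they are croissant (133,252), muffin (260,186) and roll (398,117); in the side view (180,277), (257,202) and (343,124). From +y to -y the order is roll, muffin, croissant. I'll triangulate them next.

```bash
cat > h.py <<'E'
from workcell import get_obs, imaging
import cv2, numpy as np
np.set_printoptions(precision=4,suppress=True)
def cent(img,p,r=9):
    x,y=p; c=img[y-r:y+r+1,x-r:x+r+1]
    h=cv2.cvtColor(c,cv2.COLOR_BGR2HSV)
    m=((abs(h[...,0].astype(int)-21)<6)&(h[...,1]>165)&(h[...,2]>140)).astype(np.uint8)
    n,l,s,ce=cv2.connectedComponentsWithStats(m)
    if n<2: return None,0
    k=1+np.argmin(np.hypot(*(ce[1:]-r).T)-0.2*s[1:,4]); return ce[k]+[x-r,y-r],s[k,4]
def ray(n,p):
    c=imaging.calibration(n);K,T=c["K"],c["pose"]
    d=T[:3,:3]@np.linalg.inv(K)@[p[0],p[1],1]; return T[:3,3],d/np.linalg.norm(d)
def tri(a,b):
    A=[];B=[]
    P=[ray("scene",a),ray("side",b)]
    M=sum(np.eye(3)-np.outer(d,d) for o,d in P);v=sum((np.eye(3)-np.outer(d,d))@o for o,d in P)
    X=np.linalg.solve(M,v); return X,[np.linalg.norm((np.eye(3)-np.outer(d,d))@(X-o)) for o,d in P]
def proj(n,X):
    c=imaging.calibration(n);T=np.linalg.inv(c["pose"]);p=c["K"]@(T[:3,:3]@X+T[:3,3]);return p[:2]/p[2]
E
python3 - <<'E'
from h import *
S=cv2.imread("pics/scene0.png");D=cv2.imread("pics/side0.png")
t=[]
for n,a,b in [("cro",(133,252),(180,277)),("muf",(260,186),(257,202)),("roll",(398,117),(343,124))]:
    ca,na=cent(S,a);cb,nb=cent(D,b);print(n,ca,na,cb,nb)
    if ca is not None and cb is not None: print(tri(ca,cb))
    f=lambda I,p:cv2.resize(I[p[1]-30:p[1]+30,p[0]-40:p[0]+40],None,fx=3.2,fy=3.2,interpolation=cv2.INTER_NEAREST)
    t.append(np.hstack([f(S,a),f(D,b)]))
cv2.imwrite("pics/crops.png",np.vstack(t))
E
```

```text
cro None 0 [179.3333 275.875 ] 24
muf None 0 [256.2 200.6] 5
roll None 0 None 0
```

View pics/crops.png

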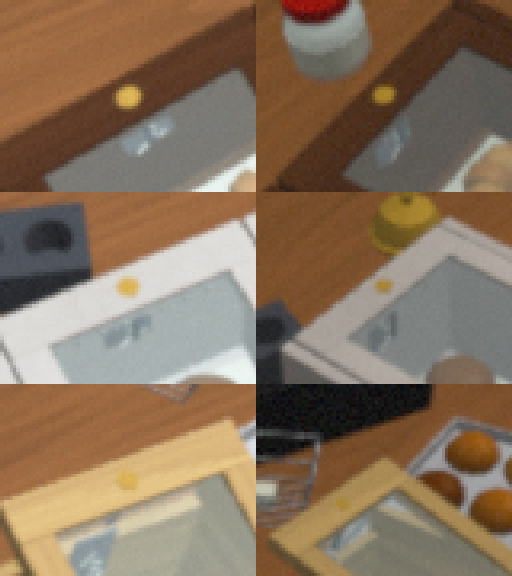

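The crops show all three discs clearly, the roll's with low contrast. I'll use a local saturation threshold in place of the fixed one.

```bash
cat >> h.py <<'E'
def cent(img,p,r=5):
    x,y=p; c=img[y-r:y+r+1,x-r:x+r+1].astype(float)
    w=(c[...,2]+c[...,1])/2-c[...,0]
    w=w-np.median(w); t=0.45*w[r-1:r+2,r-1:r+2].max(); m=(w>t).astype(np.uint8)
    n,l,s,ce=cv2.connectedComponentsWithStats(m,connectivity=4)
    k=1+np.argmin(np.hypot(*(ce[1:]-r).T)); ww=w*(l==k); g=np.mgrid[-r:r+1,-r:r+1]
    return np.array([x+(ww*g[1]).sum()/ww.sum(),y+(ww*g[0]).sum()/ww.sum()]),s[k,4]
E
python3 - <<'E'
from h import *
S=cv2.imread("pics/scene0.png");D=cv2.imread("pics/side0.png")
for n,a,b in [("cro",(133,252),(180,277)),("muf",(260,186),(257,202)),("roll",(398,117),(343,125))]:
    ca,na=cent(S,a);cb,nb=cent(D,b);print(n,ca,na,cb,nb,*tri(ca,cb))
E
```

```text
cro [132.5083 251.5621] 38 [179.4771 275.9219] 29 [ 0.5781 -0.2879  0.1757] [np.float64(0.0004263525209201354), np.float64(0.000426352520920042)]
muf [259.4888 185.0124] 26 [256.1802 200.7602] 15 [ 0.5615 -0.0165  0.1872] [np.float64(3.972348024358586e-05), np.float64(3.972348024359713e-05)]
roll [397.4921 116.2173] 27 [344.64 124.72] 3 [0.636  0.2349 0.317 ] [np.float64(0.011136679338276825), np.float64(0.011136679338276756)]
```

```bash
python3 - <<'E'
from h import *
S=cv2.imread("pics/scene0.png");D=cv2.imread("pics/side0.png")
ca,na=cent(S,(398,116));cb,nb=cent(D,(330,131),4);X,e=tri(ca,cb);print(ca,na,cb,nb,X,e)
f=lambda I,x,y,w,h,s:cv2.resize(I[y:y+h,x:x+w],None,fx=s,fy=s,interpolation=cv2.INTER_CUBIC)
cv2.imwrite("pics/r1.png",f(S,325,90,160,120,5));cv2.imwrite("pics/c1.png",f(S,80,215,160,120,5))
E
```

```text
[397.4921 116.2173] 27 [329.5044 130.9211] 10 [0.5739 0.2904 0.2399] [np.float64(0.00010089122309053318), np.float64(0.00010089122309028624)]
```

View pics/r1.png

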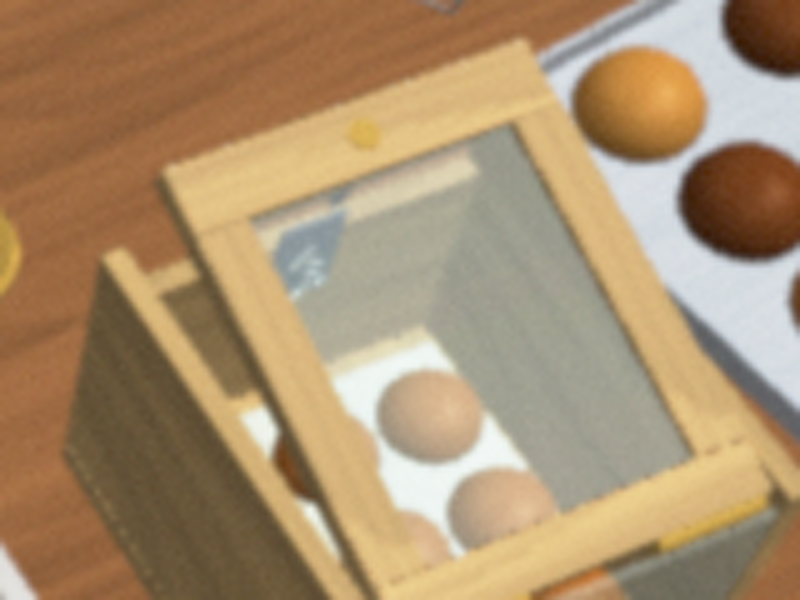

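View pics/c1.png

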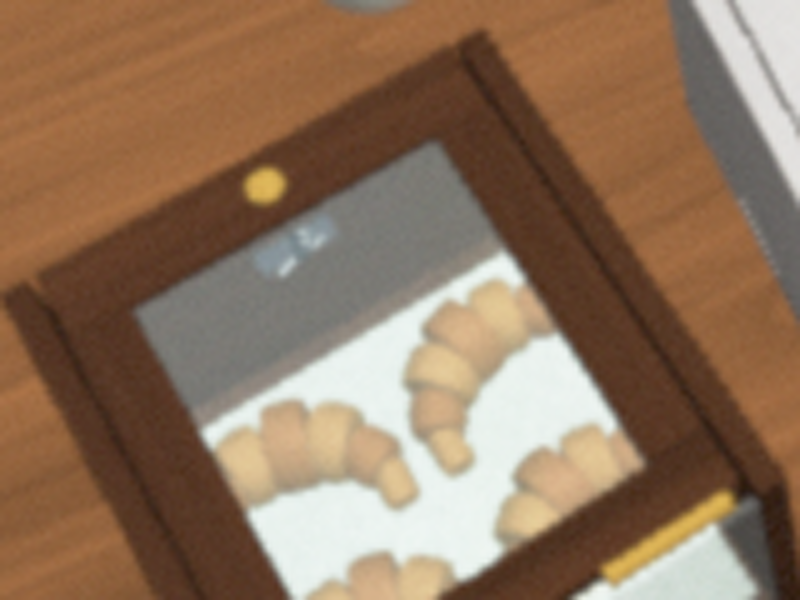

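```bash
python3 - <<'E'
from h import *
def pl(p,z):
    o,d=ray("scene",p);return o+d*(z-o[2])/d[2]
for n,a,b,z in [("roll",(357.4,124.4),(430.2,98.4),.243),("cro",(88,272.5),(172,226.5),.1757)]:
    A,B=pl(a,z),pl(b,z);v=B-A;print(n,A,B,np.linalg.norm(v),"yaw deg",np.degrees(np.arctan2(-v[0],v[1])))
T=get_obs();R=T["tool_rot"];p=T["tool_pos"]
for n,g in [("cro hover",[.578,-.288,.30])]: print(n,R.T@(np.array(g)-p))
E
```

```text
roll [0.5566 0.2055 0.243 ] [0.5674 0.3755 0.243 ] 0.1703534974176442 yaw deg -3.6157737148645697
cro [ 0.5804 -0.3735  0.1757] [ 0.562  -0.2036  0.1757] 0.1708919568150239 yaw deg 6.177565238216383
cro hover [ 0.4922 -0.3067 -0.1055]
```

>>> step_arm(
  plan=[
    [0,0,-0.055,0,-1],
    [0,0,-0.05,0,-1],
    [0.045,-0.028,0,0,-1],
    [0.045,-0.028,0,0,-1],
    [0.045,-0.028,0,0,-1],
    [0.045,-0.028,0,0,-1],
    [0.045,-0.028,0,0,-1],
    [0.045,-0.028,0,0,-1],
    [0.045,-0.028,0,0,-1],
    [0.045,-0.028,0,0,-1],
    [0.045,-0.028,0,8,-1],
    [0.045,-0.028,0,0,-1],
  ],
)

```text
time_s: 1.65
tool_pos: [0.5552, -0.3218, 0.2997]
tool_rot: [[0.996, 0.088, -0.004], [0.088, -0.996, 0.004], [-0.004, -0.004, -1.0]]
ft_force: [0.1, -1.1, -0.4]
opening: -0.0
```

```bash
cat > go.py <<'E'
from h import *
import sys
T=get_obs();R=T["tool_rot"];p=T["tool_pos"];g=np.array(eval(sys.argv[1]))
print("t",T["time_s"],"pos",p,"F",T["ft_force"],"open",T["opening"],"yaw",np.degrees(np.arctan2(R[1,0],R[0,0])),"z",R[:,2],"delta tool",R.T@(g-p))
E
python3 go.py [.578,-.288,.25]
```

```text
t 1.65 pos [ 0.5552 -0.3218  0.2997] F [ 0.0977 -1.0563 -0.3743] open -1.5336428766960396e-05 yaw 5.065460380249049 z [-0.0039  0.004  -1.    ] delta tool [ 0.0259 -0.0314  0.0497]
```

>>> step_arm(
  plan=[
    [0.026,-0.031,0.05,0,-1],
    [0,0,0,0,-1],
  ],
)

```text
time_s: 1.9
tool_pos: [0.5814, -0.2841, 0.2503]
tool_rot: [[0.995, 0.095, -0.002], [0.095, -0.995, 0.006], [-0.002, -0.006, -1.0]]
ft_force: [-0.6, -0.2, -0.1]
opening: -0.0003
```

```bash
python3 go.py [.578,-.288,.1757]; python3 - <<'E'
from h import *
cv2.imwrite("pics/wrist1.png",imaging.camera("wrist"));cv2.imwrite("pics/scene1.png",imaging.camera("scene"))
E
```

```text
t 1.9 pos [ 0.5814 -0.2841  0.2503] F [-0.5667 -0.2208 -0.0545] open -0.00028735604442965815 yaw 5.473110256871075 z [-0.0024  0.0059 -1.    ] delta tool [-0.0036  0.004   0.0746]
```

View pics/wrist1.png

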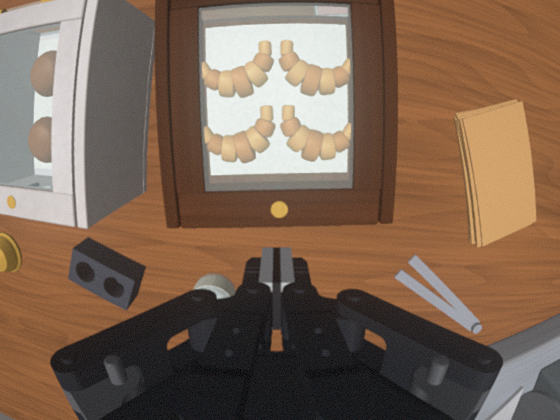

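View pics/scene1.png

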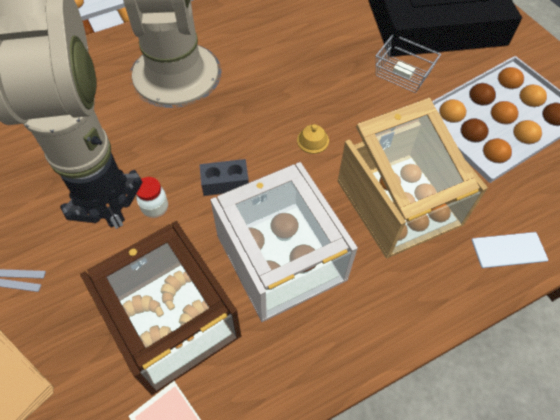

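The wrist view shows the croissant disc at (279,209), just ahead of the fingertips. I'll check its ray against the triangulated height.

```bash
cat >> h.py <<'E'
def wray(px,p,R):
    c=imaging.calibration("wrist");K,T=c["K"],c["T_tool_cam"]
    q=(np.array(px)-K[:2,2])/K[0,0];r=np.hypot(*q);d=np.array([*(q/r*np.sin(r)),np.cos(r)])
    return R@T[:3,3]+p,R@T[:3,:3]@d
E
python3 - <<'E'
from h import *
T=get_obs();W=cv2.imread("pics/wrist1.png");c,n=cent(W,(279,209),13);print(c,n)
o,d=wray(c,T["tool_pos"],T["tool_rot"]);print(o+d*(.1757-o[2])/d[2])
print(proj("scene",T["tool_pos"]))
E
```

```text
[278.8428 209.1506] 230
[ 0.5768 -0.2907  0.1757]
[122.1307 233.0475]
```

```bash
python3 - <<'E'
from h import *
S=cv2.imread("pics/scene1.png");p=(122,233);cv2.circle(S,p,0,(0,0,255),-1)
cv2.imwrite("pics/tip.png",cv2.resize(S[180:280,60:190],None,fx=5,fy=5,interpolation=cv2.INTER_NEAREST))
E
```

```text
(no output)
```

View pics/tip.png

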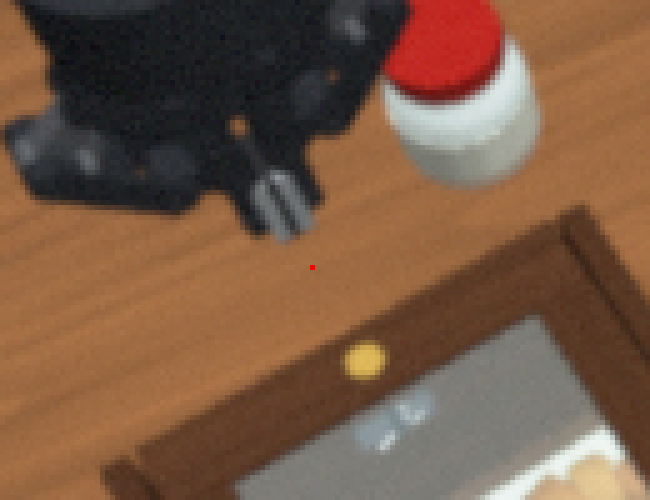

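>>> step_arm(
  plan=[
    [-0.004,0.005,0.03,0,-1],
    [0,0,0.025,0,-1],
    [0,0,0,0,-1],
  ],
)

```text
time_s: 2.38
tool_pos: [0.577, -0.3007, 0.2022]
tool_rot: [[0.996, 0.083, 0.007], [0.084, -0.997, -0.003], [0.007, 0.004, -1.0]]
ft_force: [0.8, -0.4, 0.5]
opening: 0.0001
```

```bash
python3 go.py [.5775,-.289,.1757]; python3 - <<'E'
from h import *
p=proj("scene",get_obs()["tool_pos"]);print(p)
S=imaging.camera("scene");D=imaging.camera("side");
cv2.circle(S,tuple(np.round(p).astype(int)),0,(0,0,255),-1)
q=proj("side",get_obs()["tool_pos"]);cv2.circle(D,tuple(np.round(q).astype(int)),0,(0,0,255),-1)
f=lambda I,x,y:cv2.resize(I[y:y+100,x:x+80],None,fx=5,fy=5,interpolation=cv2.INTER_NEAREST)
cv2.imwrite("pics/tip2.png",np.hstack([f(S,90,190),f(D,140,215)]))
E
```

```text
t 2.375 pos [ 0.577  -0.3007  0.2022] F [ 0.8339 -0.3525  0.4689] open 5.885482654165886e-05 yaw 4.790827114932928 z [ 0.0071 -0.0035 -1.    ] delta tool [ 0.0013 -0.0118  0.0265]
[122.231  247.6184]
```

View pics/tip2.png

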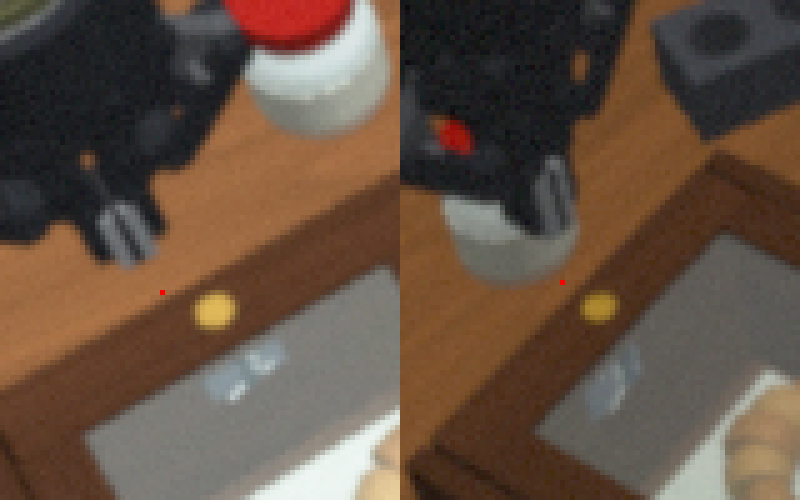

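```bash
python3 - <<'E'
from h import *
for i in range(3): print(get_obs()["tool_pos"],get_obs()["time_s"])
print(tri((116,243),(168.6,262)))
imaging.camera("wrist");print(get_obs()["tool_pos"],get_obs()["qpos"],get_obs()["joint_velocities"])
E
```

```text
[ 0.5782 -0.3009  0.204 ] 2.475
[ 0.5782 -0.3009  0.204 ] 2.475
[ 0.5782 -0.3009  0.204 ] 2.475
(array([ 0.5838, -0.3058,  0.2392]), [np.float64(0.0017807157138306927), np.float64(0.0017807157138306302)])
[ 0.5787 -0.3005  0.2042] [ 0.4409  0.4966 -0.073   1.7736  0.0463  0.8613 -1.1395] [-0.0075 -0.0012 -0.0083  0.0007 -0.0009 -0.0041 -0.0038]
```

```bash
python3 - <<'E'
from h import *
S=imaging.camera("scene");D=imaging.camera("side");p=get_obs()["tool_pos"];R=get_obs()["tool_rot"]
f=lambda I,x,y:cv2.resize(I[y:y+80,x:x+80],None,fx=5,fy=5,interpolation=cv2.INTER_NEAREST)
for k in (0,-.01,-.02,-.03):
    a,b=proj("scene",p+R[:,2]*k),proj("side",p+R[:,2]*k);print(k,a,b)
    cv2.circle(S,tuple(np.round(a).astype(int)),0,(0,0,255),-1);cv2.circle(D,tuple(np.round(b).astype(int)),0,(0,0,255),-1)
cv2.imwrite("pics/tip3.png",np.hstack([f(S,90,195),f(D,140,220)]))
E
```

```text
0 [122.8564 247.7643] [173.0283 270.8532]
-0.01 [121.4563 245.1538] [172.1753 267.6559]
-0.02 [120.03   242.4943] [171.3086 264.4072]
-0.03 [118.5767 239.7846] [170.4278 261.106 ]
```

View pics/tip3.png

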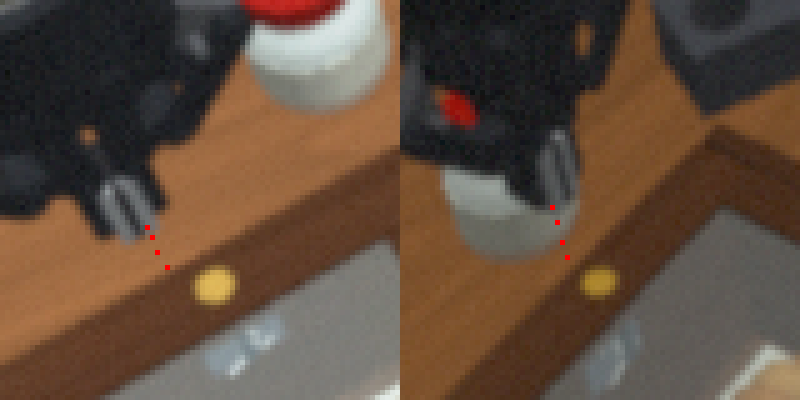

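>>> step_arm(
  plan=[
    [-0.001,-0.012,0.015,0,-1],
    [0,0,0,0,-1],
    [0,0,0,0,-1],
  ],
)

```text
time_s: 3.0
tool_pos: [0.5783, -0.2889, 0.1918]
tool_rot: [[0.996, 0.085, 0.015], [0.085, -0.996, -0.006], [0.014, 0.008, -1.0]]
ft_force: [0.3, -0.3, 0.2]
opening: 0.0002
```

```bash
cat > look.py <<'E'
from h import *
import sys
x1,y1,x2,y2=map(int,sys.argv[2:6])
S=imaging.camera("scene");D=imaging.camera("side");p=get_obs()["tool_pos"];R=get_obs()["tool_rot"]
f=lambda I,x,y:cv2.resize(I[y:y+80,x:x+80],None,fx=5,fy=5,interpolation=cv2.INTER_NEAREST)
for I,n in((S,"scene"),(D,"side")):
    a=proj(n,p);I[int(round(a[1])),int(round(a[0]))]=(0,0,255)
cv2.imwrite(sys.argv[1],np.hstack([f(S,x1,y1),f(D,x2,y2)]))
E
python3 look.py pics/tip4.png 90 195 140 220;python3 go.py [.5775,-.289,.1757]
```

```text
t 3.1 pos [ 0.5782 -0.2888  0.1915] F [-0.8136  0.7118  0.0093] open 4.0058365613375365e-05 yaw 4.876134071459121 z [ 0.0144 -0.006  -0.9999] delta tool [-0.001   0.0001  0.0158]
```

View pics/tip4.png

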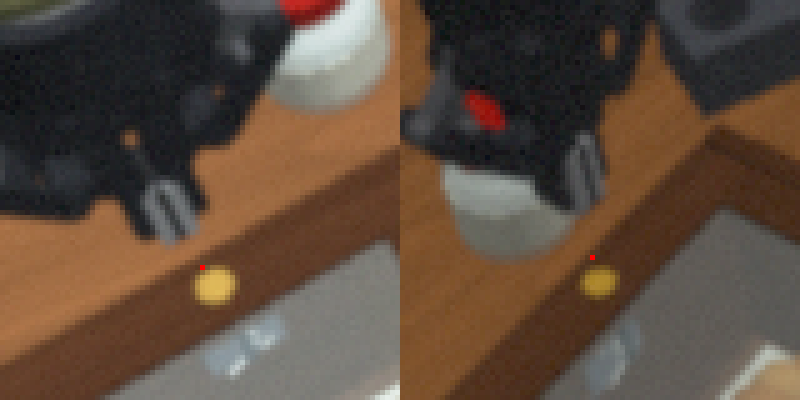

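>>> step_arm(
  plan=[
    [0,0,0.007,0,-1],
    [0,0,0.005,0,-1],
    [0,0,0.003,0,-1],
    [0,0,0.001,0,-1],
  ],
)

```text
time_s: 3.6
tool_pos: [0.5785, -0.2896, 0.1747]
tool_rot: [[0.996, 0.084, 0.015], [0.084, -0.996, -0.006], [0.014, 0.008, -1.0]]
ft_force: [0.4, 0.0, 0.6]
opening: -0.0002
```

```bash
python3 look.py pics/tip5.png 90 195 140 220;python3 go.py [.5775,-.289,.1757]
```

```text
t 3.7 pos [ 0.5786 -0.2895  0.1748] F [ 0.0091 -0.1996  0.3453] open 9.639325560079727e-05 yaw 4.847126425842022 z [ 0.0147 -0.0064 -0.9999] delta tool [-0.0011 -0.0006 -0.0009]
```

View pics/tip5.png

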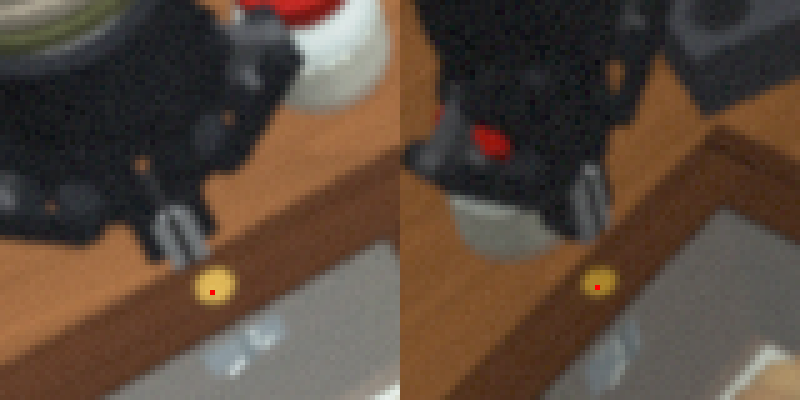

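>>> step_arm(
  plan=[
    [0,0,0.004,0,-1],
    [0,0,0.004,0,-1],
    [0,0,0.002,0,-1],
  ],
)

```text
time_s: 4.08
tool_pos: [0.5789, -0.2896, 0.1645]
tool_rot: [[0.996, 0.084, 0.015], [0.085, -0.996, -0.007], [0.015, 0.008, -1.0]]
ft_force: [-0.1, -0.2, -0.4]
opening: 0.0003
```

```bash
python3 look.py pics/tip6.png 90 195 140 220;python3 go.py [.5775,-.289,.1757]
```

```text
t 4.175 pos [ 0.5789 -0.2896  0.1645] F [ 0.0897 -0.1926 -0.5902] open 0.0001516962666667817 yaw 4.8499861596625795 z [ 0.0151 -0.0065 -0.9999] delta tool [-0.0012 -0.0007 -0.0112]
```

View pics/tip6.png

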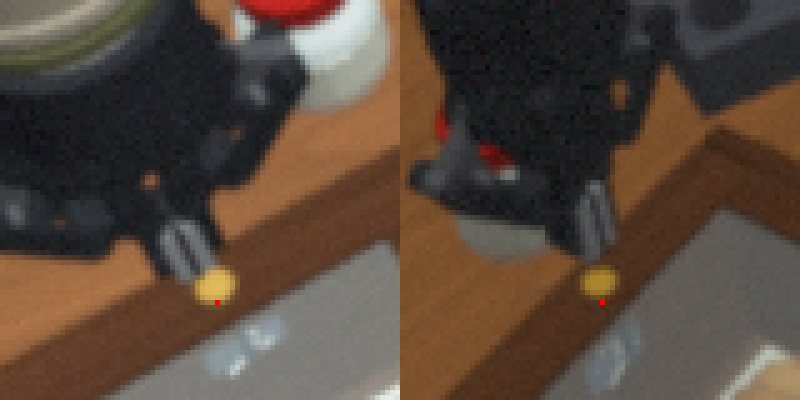

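>>> step_arm(
  plan=[
    [0,0,0.004,0,-1],
    [0,0,0.004,0,-1],
    [0,0,0.001,0,-1],
  ],
)

```text
time_s: 4.55
tool_pos: [0.5791, -0.2897, 0.155]
tool_rot: [[0.996, 0.084, 0.015], [0.084, -0.996, -0.007], [0.015, 0.008, -1.0]]
ft_force: [-1.2, -0.7, 0.5]
opening: 0.0001
```

```bash
python3 look.py pics/tip7.png 90 195 140 220;python3 go.py [.5775,-.289,.1757]
```

```text
t 4.65 pos [ 0.5791 -0.2897  0.1552] F [ 0.6421 -0.2687 -0.3533] open 0.000124860559293638 yaw 4.8415927718482425 z [ 0.0154 -0.0066 -0.9999] delta tool [-0.0013 -0.0007 -0.0206]
```

View pics/tip7.png

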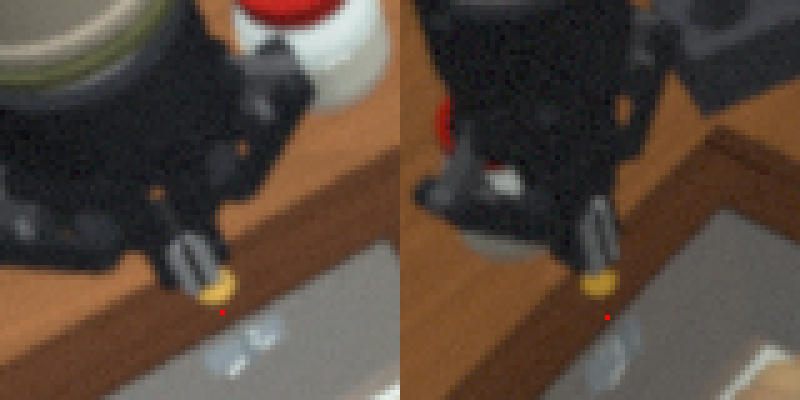

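>>> step_arm(
  plan=[
    [0,0,0.003,0,-1],
    [0,0,0.003,0,-1],
    [0,0,0.001,0,-1],
  ],
)

```text
time_s: 5.03
tool_pos: [0.5794, -0.2898, 0.1479]
tool_rot: [[0.996, 0.084, 0.016], [0.085, -0.996, -0.007], [0.015, 0.008, -1.0]]
ft_force: [0.0, -0.2, 0.7]
opening: 0.0002
```

```bash
python3 look.py pics/tip8.png 90 195 140 220;python3 go.py [.5775,-.289,.1757]
```

```text
t 5.125 pos [ 0.5794 -0.2899  0.148 ] F [-0.1604  0.1584 -0.1417] open 0.0003000400650701829 yaw 4.844342339984886 z [ 0.0158 -0.0068 -0.9999] delta tool [-0.0014 -0.0008 -0.0277]
```

View pics/tip8.png

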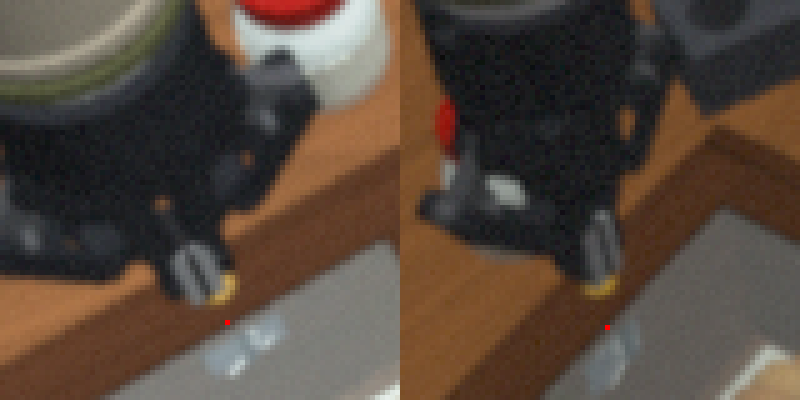

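>>> step_arm(
  plan=[
    [0,-0.003,0.003,0,-1],
    [0,0,0.002,0,-1],
    [0,0,0.0,0,-1],
  ],
)

```text
time_s: 5.5
tool_pos: [0.5793, -0.2866, 0.1427]
tool_rot: [[0.996, 0.084, 0.016], [0.085, -0.996, -0.007], [0.015, 0.008, -1.0]]
ft_force: [-0.0, 0.7, -0.2]
opening: -0.0001
```

```bash
python3 look.py pics/tip9.png 90 195 140 220;python3 go.py [.5775,-.289,.1757]
```

```text
t 5.6 pos [ 0.5794 -0.2867  0.1429] F [-0.4496  0.1684  0.3664] open -0.0004259542690383887 yaw 4.848471266072768 z [ 0.0161 -0.0069 -0.9998] delta tool [-0.0015  0.0025 -0.0328]
```

View pics/tip9.png

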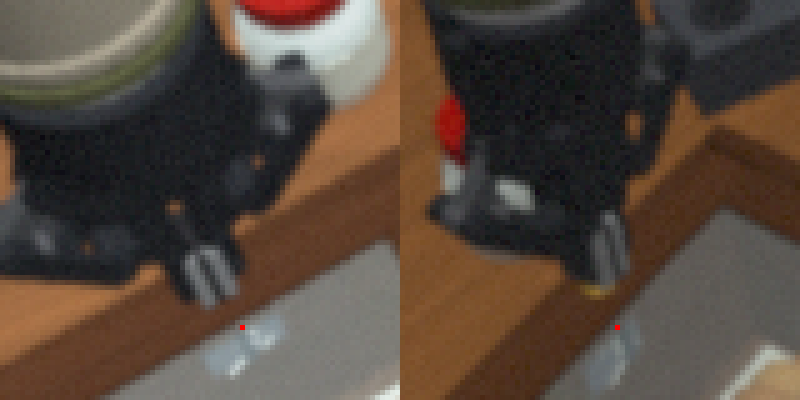

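>>> step_arm(
  plan=[
    [-0.002,0,0.002,0,-1],
    [0,0,0.002,0,-1],
    [0,0,0.0,0,-1],
  ],
)

```text
time_s: 5.98
tool_pos: [0.5773, -0.287, 0.1387]
tool_rot: [[0.996, 0.084, 0.016], [0.084, -0.996, -0.007], [0.016, 0.008, -1.0]]
ft_force: [-0.1, -0.1, -1.0]
opening: -0.0001
```

>>> step_arm(
  plan=[
    [0,0,0.002,0,-1],
    [0,0,0.001,0,-1],
    [0,0,0.0,0,-1],
  ],
)

```text
time_s: 6.35
tool_pos: [0.5774, -0.287, 0.1354]
tool_rot: [[0.996, 0.084, 0.016], [0.084, -0.996, -0.007], [0.016, 0.008, -1.0]]
ft_force: [1.1, 0.4, 1.1]
opening: 0.0002
```

```bash
python3 look.py pics/tip10.png 90 195 140 220;python3 go.py [.5775,-.289,.1757]
```

```text
t 6.45 pos [ 0.5774 -0.2871  0.1355] F [-0.8269 -0.6574  0.4879] open -0.00023648022602769335 yaw 4.83965701073086 z [ 0.0163 -0.007  -0.9998] delta tool [ 0.0006  0.0023 -0.0402]
```

View pics/tip10.png

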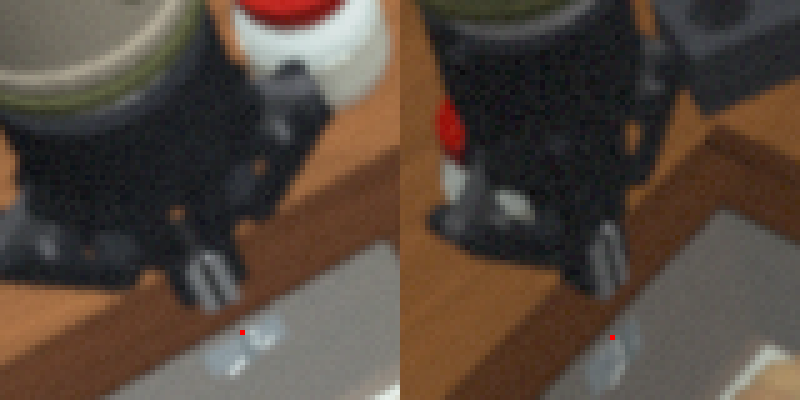

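```bash
python3 - <<'E'
from h import *
cv2.imwrite("pics/wrist2.png",imaging.camera("wrist"))
print(tri((133.6,256),(181.2,277.5)))
E
```

```text
(array([ 0.5873, -0.2895,  0.1778]), [np.float64(0.001021541085698349), np.float64(0.001021541085698493)])
```

View pics/wrist2.png

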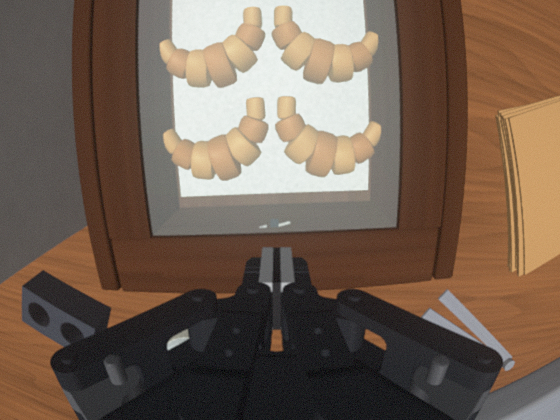

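The wrist view shows the tips over the middle of the front rail. Triangulation puts the tip at about z 0.178, right at the lid surface, although the reported TCP z is 0.1355. The tool readout is therefore about 40 mm off in z, so I'll continue by force feel.

>>> step_arm(
  plan=[
    [0,0,0.002,0,-1],
    [0,0,0.001,0,-1],
    [0,0,0.0,0,-1],
  ],
)

```text
time_s: 6.88
tool_pos: [0.5776, -0.2872, 0.1329]
tool_rot: [[0.996, 0.084, 0.017], [0.084, -0.996, -0.007], [0.016, 0.009, -1.0]]
ft_force: [-1.4, 0.8, 2.0]
opening: 0.0004
```

>>> step_arm(
  plan=[
    [0,0,0.002,0,-1],
    [0,0,0.001,0,-1],
    [0,0,0.0,0,-1],
  ],
)

```text
time_s: 7.25
tool_pos: [0.5775, -0.2872, 0.1299]
tool_rot: [[0.996, 0.084, 0.017], [0.084, -0.996, -0.007], [0.016, 0.009, -1.0]]
ft_force: [-1.4, 0.9, 3.6]
opening: -0.0003
```

```bash
python3 look.py pics/tip11.png 90 195 140 220;python3 go.py [.5775,-.289,.1757]
```

```text
t 7.35 pos [ 0.5775 -0.2872  0.13  ] F [-1.8494  0.1926  2.755 ] open -0.00014428455276105498 yaw 4.832866123159728 z [ 0.0168 -0.0073 -0.9998] delta tool [ 0.0006  0.0022 -0.0457]
```

View pics/tip11.png

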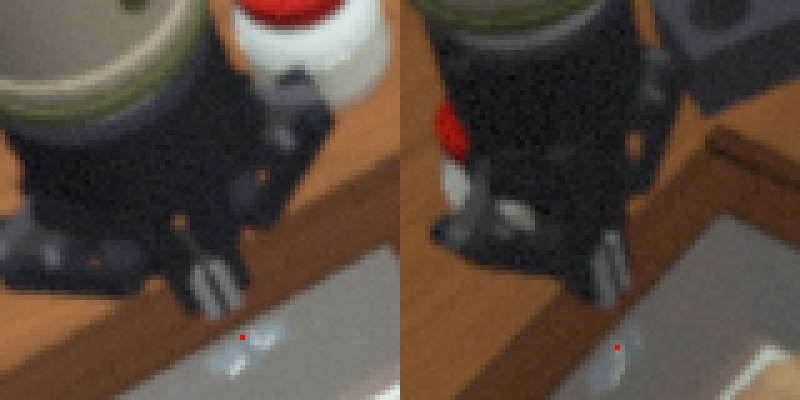

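>>> step_arm(
  plan=[
    [0,0,0.002,0,-1],
    [0,0,0.0015,0,-1],
    [0,0,0.0,0,-1],
  ],
)

```text
time_s: 7.72
tool_pos: [0.5775, -0.2872, 0.1263]
tool_rot: [[0.996, 0.084, 0.017], [0.084, -0.996, -0.007], [0.016, 0.009, -1.0]]
ft_force: [-1.0, 0.5, 3.8]
opening: -0.0
```

>>> step_arm(
  plan=[
    [0,0,0.002,0,-1],
    [0,0,0.001,0,-1],
  ],
)

```text
time_s: 7.98
tool_pos: [0.5775, -0.2872, 0.1247]
tool_rot: [[0.996, 0.084, 0.017], [0.084, -0.996, -0.008], [0.016, 0.009, -1.0]]
ft_force: [-5.6, 2.2, 19.1]
opening: 0.0004
```

At 19 N the lid is on its rubber stop. I'll lift away.

>>> step_arm(
  plan=[
    [0,0,-0.01,0,-1],
    [0,0,-0.03,0,-1],
    [0,0,-0.05,0,-1],
    [0,0,-0.05,0,-1],
    [0,0,0,0,-1],
  ],
)

```text
time_s: 8.6
tool_pos: [0.5759, -0.2862, 0.2682]
tool_rot: [[0.996, 0.084, 0.018], [0.084, -0.996, -0.007], [0.017, 0.009, -1.0]]
ft_force: [-0.1, 0.4, -0.3]
opening: 0.0002
```

```bash
python3 go.py [.5739,.2904,.27]; python3 - <<'E'
from h import *
cv2.imwrite("pics/scene2.png",imaging.camera("scene"));cv2.imwrite("pics/side2.png",imaging.camera("side"))
E
```

```text
t 8.6 pos [ 0.5759 -0.2862  0.2682] F [-0.1286  0.4101 -0.3269] open 0.00016370900998323378 yaw 4.846100344128333 z [ 0.0177 -0.0074 -0.9998] delta tool [ 0.0467 -0.5747 -0.0061]
```

View pics/side2.png

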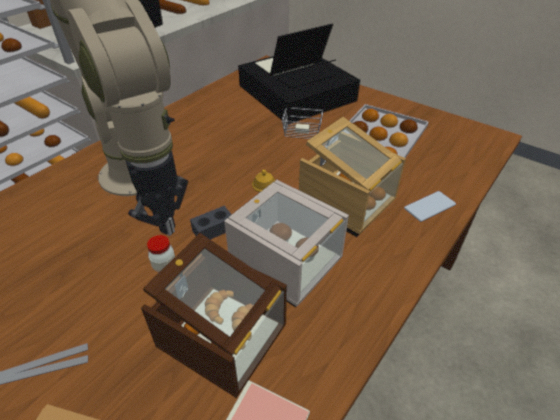

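The side view shows the croissant lid up and ajar, with its disc near (179,263) and the arm clear of it. Next I'll cross over to the roll case.

>>> step_arm(
  plan=[
    [0.004,-0.048,-0.02,0,-1],
    [0.004,-0.048,0,0,-1],
    [0.004,-0.048,0,0,-1],
    [0.004,-0.048,0,0,-1],
    [0.004,-0.048,0,0,-1],
    [0.004,-0.048,0,0,-1],
    [0.004,-0.048,0,0,-1],
    [0.004,-0.048,0,0,-1],
    [0.004,-0.048,0,0,-1],
    [0.004,-0.045,0,0,-1],
    [0,-0.04,0,4,-1],
    [0,0,0,4,-1],
  ],
)

```text
time_s: 10.2
tool_pos: [0.5611, 0.2483, 0.2591]
tool_rot: [[0.998, -0.06, -0.021], [-0.06, -0.998, -0.008], [-0.021, 0.009, -1.0]]
ft_force: [0.3, -0.9, 0.1]
opening: -0.0001
```

```bash
python3 go.py [.572,.2904,.24]; python3 - <<'E'
from h import *
cv2.imwrite("pics/scene3.png",imaging.camera("scene"));cv2.imwrite("pics/wrist3.png",imaging.camera("wrist"))
E
```

```text
t 10.2 pos [0.5611 0.2483 0.2591] F [ 0.2772 -0.8554  0.0918] open -0.00010956445197688102 yaw -3.4257185650063033 z [-0.0213 -0.0079 -0.9997] delta tool [ 0.0087 -0.0429  0.0185]
```

View pics/wrist3.png

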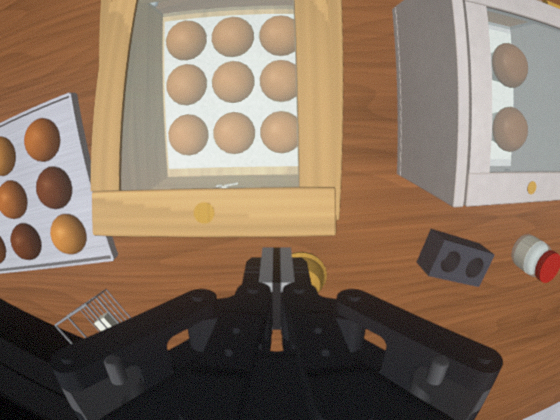

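View pics/scene3.png

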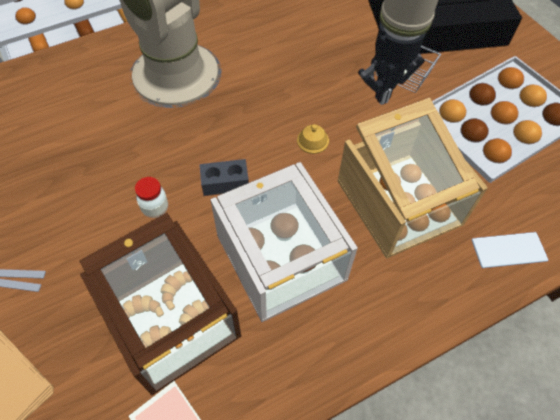

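The wrist view shows the roll disc at (204,212). I'll cast its ray with the TCP height both as reported and corrected.

```bash
python3 - <<'E'
from h import *
T=get_obs();W=cv2.imread("pics/wrist3.png");p=np.array([.5611,.2483,.2591])
for b in (0,.041):
    o,d=wray((204,212),p+[0,0,b],T["tool_rot"]);X=o+d*(.24-o[2])/d[2];print(b,X,T["tool_rot"].T@(X-T["tool_pos"]),T["tool_pos"])
E
```

```text
0 [0.5741 0.2946 0.24  ] [ 0.0096 -0.0506  0.0184] [0.5618 0.2448 0.2592]
0.041 [0.5614 0.3046 0.24  ] [-0.0037 -0.0598  0.0186] [0.5618 0.2448 0.2592]
```

>>> step_arm(
  plan=[
    [0.005,-0.023,0,0,-1],
    [0.005,-0.021,0,0,-1],
    [0,0,0.02,0,-1],
    [0,0,0,0,-1],
  ],
)

```text
time_s: 10.8
tool_pos: [0.5752, 0.2904, 0.2358]
tool_rot: [[0.998, -0.059, -0.023], [-0.059, -0.998, -0.011], [-0.023, 0.012, -1.0]]
ft_force: [0.2, -0.2, -0.1]
opening: -0.0001
```

```bash
python3 look.py pics/r2.png 360 70 290 80;python3 go.py [.572,.291,.2]
```

```text
t 10.9 pos [0.5761 0.2908 0.2376] F [-0.026  -0.011   0.1909] open 3.656183598636842e-05 yaw -3.4196750799333473 z [-0.0208 -0.009  -0.9997] delta tool [-0.0033 -0.0003  0.0377]
```

View pics/r2.png

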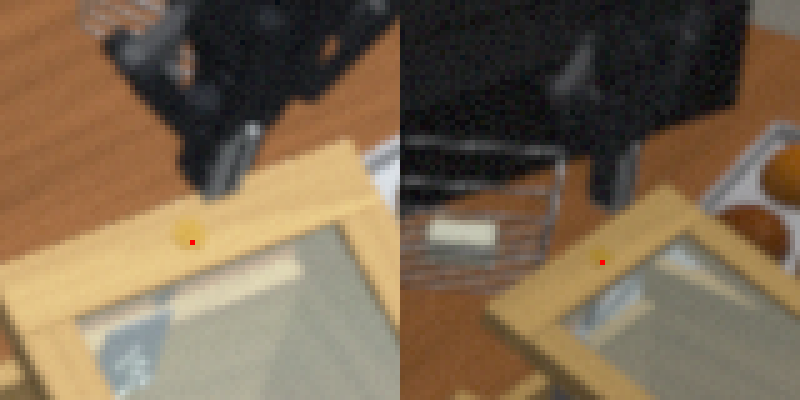

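```bash
python3 - <<'E'
from h import *
print(tri((360+222/5,70+197/5),(290+225/5,80+208/5)), get_obs()["tool_pos"])
E
```

```text
(array([0.5901, 0.286 , 0.2776]), [np.float64(0.00021778271355527639), np.float64(0.00021778271355523126)]) [0.5761 0.2908 0.2376]
```

The tip again sits 40 mm above the reported TCP, with the lateral position fine. I'll descend to just above the expected contact at about 0.199.

>>> step_arm(
  plan=[
    [-0.003,0,0.015,0,-1],
    [0,0,0.012,0,-1],
    [0,0,0,0,-1],
  ],
)

```text
time_s: 11.28
tool_pos: [0.5728, 0.2906, 0.21]
tool_rot: [[0.998, -0.06, -0.019], [-0.06, -0.998, -0.008], [-0.019, 0.009, -1.0]]
ft_force: [0.6, -0.5, 0.5]
opening: -0.0002
```

>>> step_arm(
  plan=[
    [0,0,0.004,0,-1],
    [0,0,0.004,0,-1],
    [0,0,0.003,0,-1],
    [0,0,0,0,-1],
  ],
)

```text
time_s: 11.78
tool_pos: [0.5729, 0.2905, 0.1988]
tool_rot: [[0.998, -0.06, -0.019], [-0.06, -0.998, -0.008], [-0.018, 0.009, -1.0]]
ft_force: [0.1, -0.1, -0.8]
opening: -0.0002
```

```bash
python3 look.py pics/r3.png 360 70 290 80;python3 go.py [.572,.291,.2]
```

```text
t 11.875 pos [0.5731 0.2905 0.199 ] F [ 0.4973 -0.8295  1.0501] open 0.00010925943666807613 yaw -3.471522029091442 z [-0.0184 -0.0078 -0.9998] delta tool [-0.0011 -0.0004 -0.001 ]
```

View pics/r3.png

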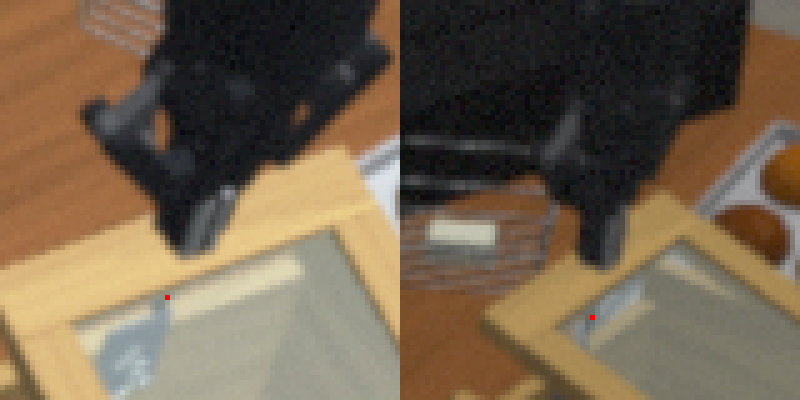

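>>> step_arm(
  plan=[
    [-0.001,0,0.005,0,-1],
    [-0.001,0,0.005,0,-1],
    [-0.001,0,0.005,0,-1],
    [0,0,0,0,-1],
  ],
)

```text
time_s: 12.38
tool_pos: [0.5695, 0.2909, 0.1833]
tool_rot: [[0.998, -0.06, -0.018], [-0.06, -0.998, -0.007], [-0.018, 0.009, -1.0]]
ft_force: [-1.0, -0.2, 1.1]
opening: 0.0
```

```bash
python3 look.py pics/r4.png 360 70 290 80;python3 go.py [.565,.291,.147]
```

```text
t 12.475 pos [0.5696 0.2909 0.1837] F [-0.3096 -0.2953  0.5822] open 8.694273724814523e-06 yaw -3.4639568831480867 z [-0.018  -0.0073 -0.9998] delta tool [-0.0039 -0.0001  0.0367]
```

View pics/r4.png

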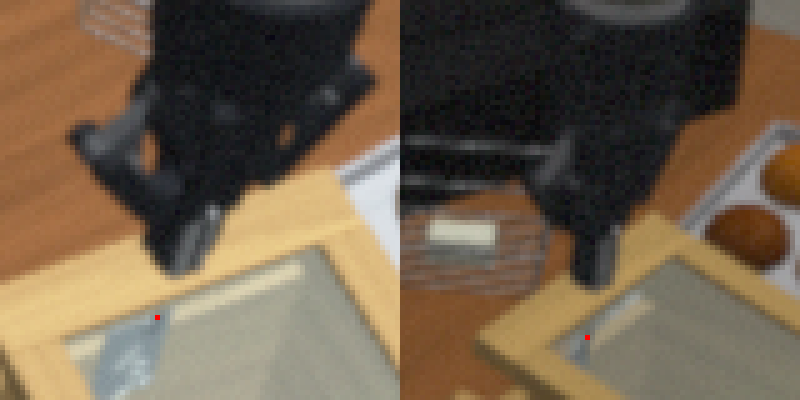

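The lid is going down with the finger. I'll keep pressing.

>>> step_arm(
  plan=[
    [-0.001,0,0.006,0,-1],
    [-0.001,0,0.006,0,-1],
    [-0.001,0,0.006,0,-1],
    [-0.001,0,0.006,0,-1],
    [0,0,0.006,0,-1],
    [0,0,0,0,-1],
  ],
)

```text
time_s: 13.22
tool_pos: [0.5656, 0.2912, 0.1522]
tool_rot: [[0.998, -0.06, -0.016], [-0.061, -0.998, -0.006], [-0.016, 0.007, -1.0]]
ft_force: [-0.3, 0.3, 2.3]
opening: -0.0001
```

>>> step_arm(
  plan=[
    [0,0,0.003,0,-1],
    [0,0,0.003,0,-1],
    [0,0,0,0,-1],
  ],
)

```text
time_s: 13.6
tool_pos: [0.5654, 0.2913, 0.146]
tool_rot: [[0.998, -0.06, -0.016], [-0.061, -0.998, -0.006], [-0.016, 0.007, -1.0]]
ft_force: [-0.4, 1.1, 3.6]
opening: -0.0
```

```bash
python3 look.py pics/r5.png 360 70 290 80;python3 go.py [.565,.291,.147]
```

```text
t 13.7 pos [0.5654 0.2913 0.1462] F [-1.2773  0.2195  2.6958] open 2.101363936308805e-05 yaw -3.46946052311008 z [-0.0164 -0.0064 -0.9998] delta tool [-0.0004  0.0003 -0.0008]
```

View pics/r5.png

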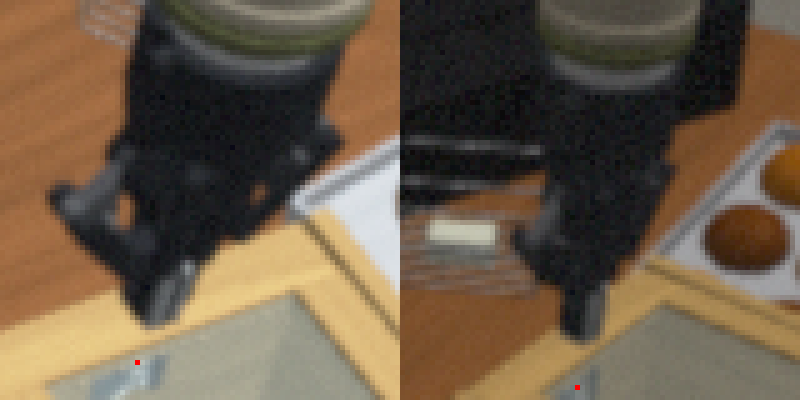

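>>> step_arm(
  plan=[
    [0,0,0.002,0,-1],
    [0,0,0.002,0,-1],
    [0,0,0.001,0,-1],
  ],
)

```text
time_s: 14.08
tool_pos: [0.5654, 0.2913, 0.1412]
tool_rot: [[0.998, -0.061, -0.016], [-0.061, -0.998, -0.006], [-0.016, 0.007, -1.0]]
ft_force: [-0.5, -0.3, 3.0]
opening: -0.0
```

>>> step_arm(
  plan=[
    [0,0,0.002,0,-1],
    [0,0,0.001,0,-1],
  ],
)

```text
time_s: 14.32
tool_pos: [0.5654, 0.2914, 0.1397]
tool_rot: [[0.998, -0.061, -0.015], [-0.061, -0.998, -0.006], [-0.015, 0.007, -1.0]]
ft_force: [-4.4, -3.0, 17.7]
opening: 0.0
```

The lid is on its stop at 18 N, so I'll release it and look.

>>> step_arm(
  plan=[
    [0,0,-0.004,0,-1],
    [0,0,-0.006,0,-1],
    [0,0,-0.03,0,-1],
    [0,0,-0.05,0,-1],
    [-0.03,0,-0.05,0,-1],
    [0,0,0,0,-1],
    [0,0,0,0,-1],
  ],
)

```text
time_s: 15.2
tool_pos: [0.5364, 0.293, 0.2822]
tool_rot: [[0.998, -0.061, -0.019], [-0.061, -0.998, -0.008], [-0.019, 0.01, -1.0]]
ft_force: [0.3, -0.9, -0.3]
opening: -0.0
```

```bash
python3 go.py [.565,.291,.147]; python3 - <<'E'
from h import *
S=imaging.camera("scene");D=imaging.camera("side");cv2.imwrite("pics/scene4.png",S);cv2.imwrite("pics/side4.png",D)
E
```

```text
t 15.2 pos [0.5364 0.293  0.2822] F [ 0.3111 -0.8845 -0.2713] open -4.575939407302471e-05 yaw -3.5085546937001832 z [-0.0192 -0.0084 -0.9998] delta tool [ 0.0312 -0.001   0.1346]
```

View pics/scene4.png

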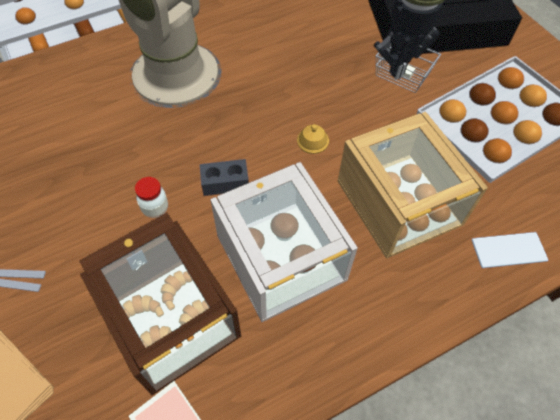

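View pics/side4.png

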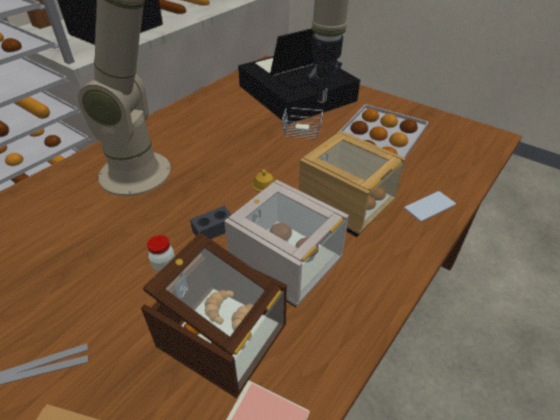

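The scene view shows the roll lid flush, with its disc near (391,130), and the croissant lid ajar, with its disc at (129,243). The muffin case, bell, block and jar look unchanged. A final numeric check follows.

```bash
python3 - <<'E'
from h import *
S=cv2.imread("pics/scene4.png");D=cv2.imread("pics/side4.png");S0=cv2.imread("pics/scene0.png")
for n,a,b in [("cro",(129,243),(179,263)),("muf",(260,186),(257,202)),("roll",tuple(np.round(proj("scene",np.array([.565,.291,.188]))).astype(int)),tuple(np.round(proj("side",np.array([.565,.291,.188]))).astype(int)))]:
    ca,na=cent(S,a);cb,nb=cent(D,b,4);print(n,ca,na,cb,nb,*tri(ca,cb))
for n,(x,y,w,h) in dict(bell=(295,118,38,36),pen=(196,155,56,42),jar=(132,174,38,44)).items():
    t=S0[y:y+h,x:x+w];r=cv2.matchTemplate(S[y-8:y+h+8,x-8:x+w+8],t,cv2.TM_CCOEFF_NORMED);m=cv2.minMaxLoc(r);print(n,m[1],np.array(m[3])-8)
f=lambda I,x,y:cv2.resize(I[y:y+80,x:x+80],None,fx=5,fy=5)
cv2.imwrite("pics/fin.png",np.hstack([f(S,340,105),f(D,290,120)]))
E
```

```text
cro [128.075  242.2447] 42 [178.788  261.4797] 33 [ 0.5869 -0.2867  0.2271] [np.float64(0.0002001242177688543), np.float64(0.0002001242177689346)]
muf [259.4855 185.0054] 26 [256.2108 200.7463] 13 [ 0.5616 -0.0166  0.1874] [np.float64(1.1409466264800084e-05), np.float64(1.1409466264850672e-05)]
roll [389.7055 129.9325] 24 [325.459  145.7051] 10 [0.5651 0.29   0.1877] [np.float64(0.0003966680373768398), np.float64(0.000396668037376685)]
bell 0.9935816526412964 [0 0]
pen 0.9985753893852234 [0 0]
jar 0.9874842166900635 [0 0]
```

View pics/fin.png

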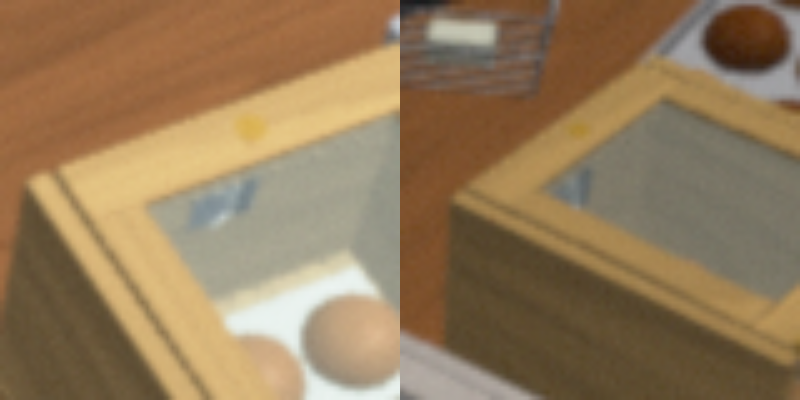

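```bash
python3 -c "
from workcell import order
print(order.hand_in())"
```

```text
the job is handed in; nothing more can be done
None
```

Both lids are changed over and the job is handed in; no verdict was reported. I pressed each lid with closed fingertips down to its rubber stop, at about 19 N on the croissant case and 18 N on the roll case, then let go. The arm's clock stood at about 15 s.

**Last checks (two-view triangulation and image comparison):**
- **Roll lid:** its disc dropped from z 0.240 to 0.188. The lid looks flush with the side boards and stayed down after I let go.
- **Croissant lid:** its disc rose from z 0.176 to 0.227, a 51 mm lift that matches resting ajar at about 0.27 rad.
- **Muffin lid:** its disc did not move.
- **Bell, pen block and jar:** all three show zero pixel shift from the start.
- **Arm:** it is clear of everything, with about 1 N or less on the wrist force reading, which is its usual noise.

**One disagreement:** the shut fingertips made contact about 40 mm above the reported TCP at both cases, and the camera views showed the same gap. I never found the cause. I relied on the pictures and the force reading to judge contact rather than the reported TCP height.

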